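# Put the tub of chair glides right

## Task

A light-grey glide has got in among the black ones in the round blue tub: take it out and stand it in the shallow tray with the other light-grey glides. Fill the tub with the three black glides that stand on the bench among other parts, so that seven black ones stand upright on its floor, stems up, one in the middle and six round it. Do not knock over any of the black ones already in the tub.

Things in the scene. Friction and masses are not known exactly. Their poses are not given: they have to be found in the camera images.
- tub: Round blue tub, open on top, fixed. 157 mm across the lip, 38 mm high, floor 4 mm thick; inside 141 mm across at the floor, 145 at the rim: seven glides fit only as one in the middle and six round it, stems about 47 mm apart, about 3 mm of play. At the start five stand so, two ring places are empty. Origin: centre of the underside, z up; ring places lie every 60 degrees from its x axis.
- tray: Shallow dark-grey rectangular tray, open on top, fixed. Outside 95 mm (its x) by 190 mm (its y), 28 mm high, walls and floor 4 mm. Origin: centre of the underside, z up. Two other light-grey glides stand in it on its long middle line, 64 and 14 mm from the centre towards -y; the +y half is free (middle of the free place: 48 mm from the centre towards +y).
- grey_glide: The one light-grey levelling glide standing in the tub, among black ones: foot 44 mm across, 24 mm high (bevelled below to a 34 mm sole, sloping in above), dark nut to 31 mm, upright steel threaded stem 12 mm thick up to 80 mm. Loose, 50 to 100 g, stands stem up. Origin: centre of the sole; z up along the stem.
- black_glide_1: Black levelling glide standing on the bench: foot 44 mm across, 24 mm high (bevelled below to a 34 mm sole, sloping in above), dark nut to 31 mm, upright steel threaded stem 12 mm thick up to 80 mm. Loose, 50 to 100 g, stands stem up. Origin: centre of the sole; z up along the stem.
- black_glide_2: Black levelling glide standing on the bench: foot 44 mm across, 24 mm high (bevelled below to a 34 mm sole, sloping in above), dark nut to 31 mm, upright steel threaded stem 12 mm thick up to 80 mm. Loose, 50 to 100 g, stands stem up. Origin: centre of the sole; z up along the stem.
- black_glide_3: Black levelling glide standing on the bench: foot 44 mm across, 24 mm high (bevelled below to a 34 mm sole, sloping in above), dark nut to 31 mm, upright steel threaded stem 12 mm thick up to 80 mm. Loose, 50 to 100 g, stands stem up. Origin: centre of the sole; z up along the stem.
- tub_black_1: Black levelling glide that already stands in the tub: foot 44 mm across, 24 mm high (bevelled below to a 34 mm sole, sloping in above), dark nut to 31 mm, upright steel threaded stem 12 mm thick up to 80 mm. Loose, 50 to 100 g, stands stem up. Origin: centre of the sole; z up along the stem.
- tub_black_2: Black levelling glide that already stands in the tub: foot 44 mm across, 24 mm high (bevelled below to a 34 mm sole, sloping in above), dark nut to 31 mm, upright steel threaded stem 12 mm thick up to 80 mm. Loose, 50 to 100 g, stands stem up. Origin: centre of the sole; z up along the stem.
- tub_black_3: Black levelling glide that already stands in the tub: foot 44 mm across, 24 mm high (bevelled below to a 34 mm sole, sloping in above), dark nut to 31 mm, upright steel threaded stem 12 mm thick up to 80 mm. Loose, 50 to 100 g, stands stem up. Origin: centre of the sole; z up along the stem.
- tub_black_4: Black levelling glide that already stands in the tub: foot 44 mm across, 24 mm high (bevelled below to a 34 mm sole, sloping in above), dark nut to 31 mm, upright steel threaded stem 12 mm thick up to 80 mm. Loose, 50 to 100 g, stands stem up. Origin: centre of the sole; z up along the stem.

How it is judged (in metres and radians):
At the end, for the whole second after the job is handed in: Seven black glides in the tub (stems within 56 mm of its axis) and the light-grey one in the tray (stem within 32 mm in its x, 80 mm in its y of the centre): soles within 3.5 mm of the floor, tilt under 0.12 rad, all released and slower than 20 mm/s (horizontal distance between each of tub_black_1, tub_black_2, tub_black_3, tub_black_4, black_glide_1, black_glide_2, black_glide_3 and tub below 0.056 m and z of each of tub_black_1, tub_black_2, tub_black_3, tub_black_4, black_glide_1, black_glide_2, black_glide_3 in the frame of tub below 0.0075 m and angle between each of tub_black_1, tub_black_2, tub_black_3, tub_black_4, black_glide_1, black_glide_2, black_glide_3, grey_glide's own z axis and vertical below 0.12 rad and linear speed of each of tub_black_1, tub_black_2, tub_black_3, tub_black_4, black_glide_1, black_glide_2, black_glide_3, grey_glide below 0.02 m/s and x of grey_glide in the frame of tray between -0.032 and 0.032 m and y of grey_glide in the frame of tray between -0.08 and 0.08 m and z of grey_glide in the frame of tray below 0.0075 m); the robot touches nothing.
It fails at once if a black glide that already stood in the tub is knocked over (tilted more than 0.6 rad) (angle between any of tub_black_1, tub_black_2, tub_black_3, tub_black_4's own z axis and vertical above 0.6 rad).
It also fails if it takes over 99 s, if anything falls off the work surface, if the arm or the gripper's body presses on something with over 40 N, if the wrist force passes 120 N, or if a joint passes its speed limit or range.

## Robot

A 6-joint arm with a two-finger parallel gripper is mounted at the origin on the work surface. World frame = base frame: x ahead of the robot, y to its left, z up, the work surface at z = 0. Lengths are in mm, angles in rad, forces in N, time in s.
With the tool pointing down it reaches from about 400 to 925 mm from the base axis. Payload 12.5 kg.
Tool frame: the origin (TCP) lies midway between the tips of the shut fingers; the grasp point (between the pads) lies 19 mm behind it; z points along the fingers, y is the line along which they close (so a half turn about z gives the same grasp; the last joint's range is limited). The gripper opens to 95 mm and grips with 3 to 60 N. Pads are 20 mm wide; open, the fingers measure 119 mm over their backs; the gripper's body (75 mm by 180 mm) begins 59 mm behind the grasp point.
Start: joints at [-1.436, 0.491, 1.559, -0, 1.092, -0.106], TCP at [149.072, -606.98, 214.661] pointing down, gripper open.
Joint ranges: [-3.1, 3.1], [-0.84, 2.19], [0.05, 2.79], [-1.13, 4.28], [0.06, 2.93], [-2.69, 2.69]. Speed limits (rad/s): [2.22, 2.22, 2.79, 3.14, 3.14, 3.14].

## Interface

Orientations are given as [roll, pitch, yaw] about the fixed x, y, z axes, in that order (R = Rz(yaw) Ry(pitch) Rx(roll)).
In Python, from cell import env gives the robot as it stands.
- The arm moves only by the tool arm_command, never from a script. Its argument "targets" is a list of rows, each a list of 5 numbers: the shift along the tool's x, y, z in mm, then the turn about the tool's z in degrees, then the opening, from 0 (shut) to 1 (fully open). In form: [[tx, ty, tz, roll, fingers], ...]. A call has 1 to 5 rows; each row is the pose to reach, as a shift and turn from the pose commanded when the call began, along the tool's axes at that moment; what a row does not reach only later rows make up. A row lasts 1/10 s, in which the tool goes at most 50 mm and 8.59 degrees, less where a joint would pass 70% of its speed; a pose out of reach is approached as far as the arm can. A call with a gripper value outside its range is refused whole. The fingers move at their own pace and stop on an object; the grip force is fixed at half the most. Time passes only in rows, so rows that repeat a pose let the fingers close. It gives the time, the measured TCP pose, the force, the opening and the grip force at its end, in the units of the state.
- env.state(): the state, without advancing time (a new reading comes with each control period).
- env.read_camera(name): name is "scene" or "top"; returns a dict with "frame" (400x640x3 uint8, red, green, blue), "vertical_fov" (degrees; the focal length in pixels is half the picture's height over the tangent of half this angle, whatever the lens; pixels are square), "cx", "cy" (the principal point, pixels), "world_from_camera" (4x4, takes a point from camera to world coordinates). Camera axes: x right, y down, z forward; pixel columns grow to the right and rows downward; lengths in mm; the calibration is good to about 2 mm. A picture is of the moment at which its call begins. There is no depth.
- env.job_done(): hands the job in; it is judged then, once.
The state is a dict: "t": time; "joints": joint angles; "qvel": joint speeds; "tau": joint torques, N m; "eef_pos": TCP position; "tcp_rot": TCP orientation; "ft_force": force on the tool from outside, world axes, zero at the start; "moment": the same for the moment, N m; "opening": opening from 0.0 (shut) to 1.0 (fully open); "grip_force": force on a finger pad.
Only numpy, scipy, OpenCV 4.12 (cv2) and the standard library are available. Lean on these libraries where they do the work, as an engineer would, in place of code of your own. Each camera call takes 0.05 s, during which the arm holds its last target. There are 200 camera calls.

## Working session

There is one attempt and no reset: what is moved stays moved. The work goes in short steps, Python scripts to look and compute and a tool call to move; the robot and the scene stay as the last step left them, time stands still between calls to the robot, and variables do not carry over. Pictures are saved under pics/ and viewed, at most 14 in all, crops included, and the job is handed in when it is done.

Besides the shell and the picture viewer there is one more tool, called by a JSON object that holds its "method" and its "body", one argument or row to a line. arm_command: Moves the arm, as the interface text tells. Its arguments: {"type":"object","properties":{"targets":{"type":"array","items":{"type":"array","items":{"type":"number"}}}},"required":["targets"]}

```bash
ls; mkdir -p pics
python3 - <<'E'
from cell import env
import cv2,numpy as np
print(env.state())
for n in("scene","top"):
    r=env.read_camera(n); cv2.imwrite(f"pics/{n}0.png",r["frame"][:,:,::-1]); print(n,r["vertical_fov"],r["cx"],r["cy"],np.round(r["world_from_camera"],4).tolist(),[k for k in r])
E
```

```text
pics
{'t': 0.0, 'joints': array([-1.43563742e+00,  4.91563078e-01,  1.55944659e+00, -4.39892476e-05,
        1.09167515e+00, -1.05608022e-01]), 'qvel': array([ 0.00024683, -0.00018103, -0.00018739, -0.00084297,  0.00031033,
       -0.00093086]), 'tau': array([ 5.04594827e-04, -6.12632918e+01, -2.58177388e+01,  6.92465343e-02,
        4.80210793e-02, -1.02909007e-04]), 'eef_pos': array([ 149.00441391, -606.73432071,  214.06054024]), 'tcp_rot': array([-3.14050246e+00, -7.63309518e-05,  2.40787186e-01]), 'ft_force': array([-0.84742312, -0.09096693,  0.04111989]), 'moment': array([ 0.0162321 , -0.04568996,  0.04231772]), 'grip_force': 0.0, 'opening': 1.001767188631066}
scene 45.937237990023114 321.4532803497688 204.12339131648437 [[0.6606, 0.5395, -0.522, 1105.3499], [0.7507, -0.4736, 0.4605, -500.9375], [0.0012, -0.6961, -0.7179, 785.689], [0.0, 0.0, 0.0, 1.0]] ['frame', 'vertical_fov', 'cx', 'cy', 'world_from_camera']
top 57.415753445843954 316.7558639470288 200.6773575640467 [[0.0013, -0.9943, 0.1062, 457.5731], [-1.0, -0.0014, -0.001, 16.2877], [0.0011, -0.1062, -0.9943, 850.0643], [0.0, 0.0, 0.0, 1.0]] ['frame', 'vertical_fov', 'cx', 'cy', 'world_from_camera']
```

View pics/scene0.png

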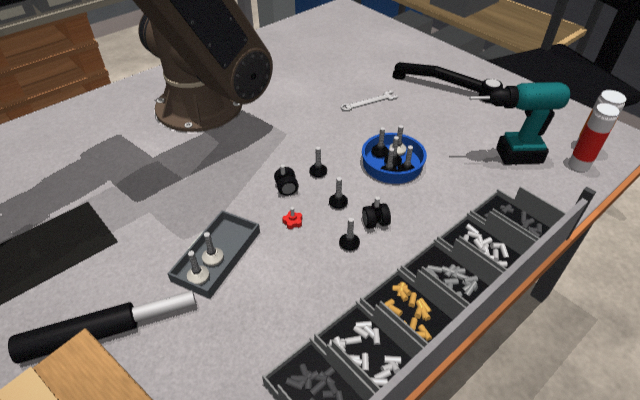

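View pics/top0.png

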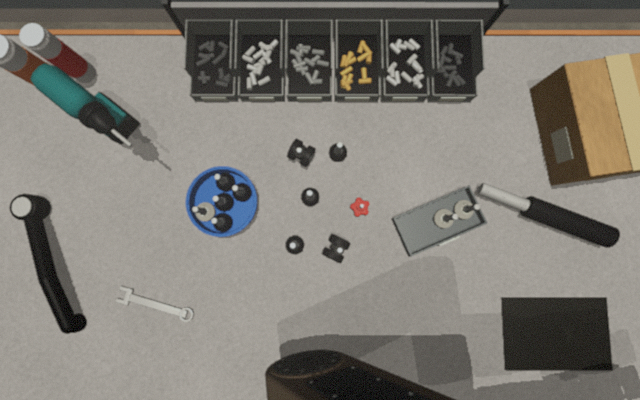

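The scene view shows the tub at (394,157), free black glides at (318,170), (339,200) and (349,241), and the tray at (214,253). In the top view they are at (222,202), (294,245)/(310,197)/(338,152) and (438,220). The grey glide is at (203,211), and two casters and a red knob act as distractors. I'll enlarge this next.

```bash
cat > h.py <<'E'
import cv2,numpy as np
from cell import env
def cam(n):
    r=env.read_camera(n); r["f"]=200/np.tan(np.radians(r["vertical_fov"]/2)); return r
def ray(r,u,v):
    T=r["world_from_camera"]; return T[:3,3],T[:3,:3]@np.array([(u-r["cx"])/r["f"],(v-r["cy"])/r["f"],1])
def onz(r,u,v,z):
    o,d=ray(r,u,v); return o+d*(z-o[2])/d[2]
def proj(r,p):
    T=r["world_from_camera"]; c=T[:3,:3].T@(np.array(p,float)-T[:3,3]); return np.array([r["cx"],r["cy"]])+r["f"]*c[:2]/c[2]
def crop(r,x,y,w,h,s):
    return cv2.resize(r["frame"][y:y+h,x:x+w,::-1],None,fx=s,fy=s,interpolation=cv2.INTER_CUBIC)
E
python3 - <<'E'
from h import *
t=cam("top");s=cam("scene")
a=np.hstack([crop(t,180,160,80,80,5),crop(s,355,120,80,80,5)])
b=crop(t,280,135,80,20,5); b=crop(t,280,135,160,40,5)[:200,:800]
cv2.imwrite("pics/z1.png",a)
for n,z in(("top",38),("scene",38)):
    r=t if n=="top" else s
    hsv=cv2.cvtColor(r["frame"],cv2.COLOR_RGB2HSV)
    m=cv2.inRange(hsv,(105,120,50),(125,255,255))
    c=max(cv2.findContours(m,cv2.RETR_EXTERNAL,cv2.CHAIN_APPROX_NONE)[0],key=cv2.contourArea)[:,0]
    e=cv2.fitEllipse(c); print(n,e)
    P=np.array([onz(r,u,v,38)[:2] for u,v in c],np.float32)
    print(cv2.minEnclosingCircle(P), P.min(0),P.max(0))
E
```

```text
top ((221.10369873046875, 201.14376831054688), (68.0149917602539, 69.67632293701172), 64.61387634277344)
((543.46826171875, 229.18934631347656), 78.69125366210938) [465.36145 151.16214] [620.455   307.85733]
scene ((392.249755859375, 157.41375732421875), (47.367431640625, 58.33467102050781), 97.9989242553711)
((555.885986328125, 217.16632080078125), 94.91112518310547) [465.13358 127.28756] [640.3584  309.95273]
```

View pics/z1.png

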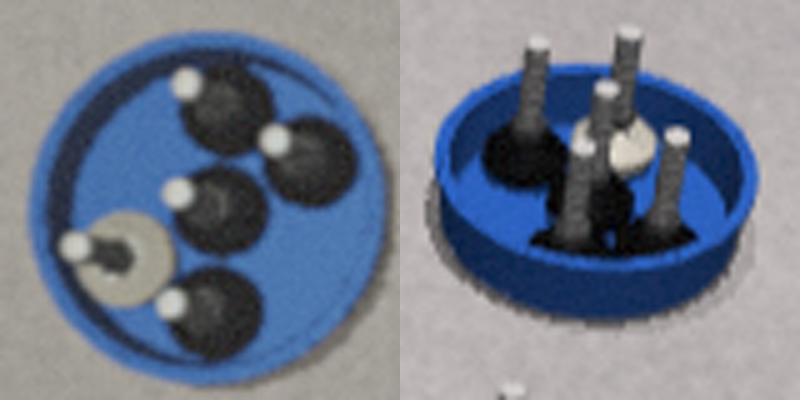

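The crop shows the tub with stem tops (in crop px/5) at top view (185,85), (275,140), (178,193), (170,303), all black, and the grey one at (75,245). The tub circle fit gives radius 78.7 against the true 78.5, so it is good.

```bash
cat >> h.py <<'E'
def tops(r,box,thr=165):
    x,y,w,h=box; f=r["frame"][y:y+h,x:x+w]; hsv=cv2.cvtColor(f,cv2.COLOR_RGB2HSV)
    m=cv2.inRange(hsv,(0,0,thr),(180,45,255))
    n,l,st,c=cv2.connectedComponentsWithStats(m)
    return [(c[i]+[x,y],st[i,4]) for i in range(1,n) if 5<=st[i,4]<=60]
E
python3 - <<'E'
from h import *
t=cam("top");s=cam("scene")
for nm,r in(("top",t),("scene",s)):
  boxes={"tub":(190,165,60,70) if r is t else (360,120,70,65),"bench":(285,140,70,115) if r is t else (305,140,60,110),"tray":(395,185,90,70) if r is t else (170,210,95,90)}
  for k,b in boxes.items():
    for c,a in tops(r,b,175 if k!="bench" else 190):
        print(nm,k,c.round(1),a,onz(r,*c,{"tub":84,"bench":80,"tray":84}[k]).round(1))
# tray
hsv=cv2.cvtColor(t["frame"],cv2.COLOR_RGB2HSV); print(hsv[225,415],hsv[260,380],hsv[230,460])
m=np.zeros(hsv.shape[:2],np.uint8); m[180:265,385:490]=cv2.inRange(hsv,(0,0,0),(180,255,115))[180:265,385:490]
m=cv2.morphologyEx(m,cv2.MORPH_OPEN,np.ones((3,3)))
c=max(cv2.findContours(m,cv2.RETR_EXTERNAL,cv2.CHAIN_APPROX_NONE)[0],key=cv2.contourArea)
P=np.array([onz(t,u,v,28)[:2] for u,v in c[:,0]],np.float32); print(cv2.minAreaRect(P))
a=np.hstack([crop(t,280,135,80,120,5),crop(s,300,140,80,120,5)]);cv2.imwrite("pics/z2.png",a)
v=t["frame"][:,:,::-1].copy(); v[m>0]=(0,0,255); cv2.imwrite("pics/z3.png",cv2.resize(v[175:275,380:500],None,fx=5,fy=5))
E
```

```text
top tub [216.6 176.4] 16 [590.8 228.3  84. ]
top tub [234.6 187.6] 15 [567.  189.5  84. ]
top tub [214.9 198.1] 22 [544.5 230.5  84. ]
top tub [194.6 208.6] 15 [522.2 272.5  84. ]
top tub [213.5 220.4] 17 [497.6 232.   84. ]
top bench [339.5 144.5] 12 [661.7 -33.3  80. ]
top bench [298.7 149.8] 9 [649.9  54.6  80. ]
top bench [309.2 192.6] 13 [557.   31.6  80. ]
top bench [292.5 245.3] 14 [445.8  66.2  80. ]
top bench [339.5 249.8] 10 [436.6 -32.1  80. ]
top tray [483.6 188.4] 8 [ 566.1 -337.9   84. ]
top tray [476.9 206.4] 15 [ 527.7 -321.8   84. ]
top tray [454.7 216.1] 17 [ 507.1 -274.3   84. ]
top tray [441.2 217. ] 5 [ 505.3 -245.9   84. ]
top tray [449.2 240.7] 41 [ 455.9 -260.9   84. ]
scene tub [395.7 137.4] 7 [545.3 230.5  84. ]
scene tub [391.1 147.9] 14 [565.  192.9  84. ]
scene tub [401.  148.9] 55 [582.9 207.7  84. ]
scene tub [410. 147.] 11 [592.  228.8  84. ]
scene bench [317.5 147.2] 10 [445.6  68.3  80. ]
scene bench [358.8 167.1] 8 [560.4  91.7  80. ]
scene bench [357.  173.7] 25 [573.5  73.3  80. ]
scene bench [338.7 177.9] 14 [556.8  33.5  80. ]
scene bench [325.2
[... 510 characters left out ...]
 ]
scene bench [325.4 227.4] 10 [645.8 -84.9  80. ]
scene bench [341.8 231. ] 8 [674.1 -67.   80. ]
scene bench [323.  235.5] 26 [ 658.4 -102.3   80. ]
scene bench [337.8 236.2] 5 [678.8 -81.9  80. ]
scene bench [308.2 238.6] 5 [ 645.3 -129.3   80. ]
scene bench [322.9 245.7] 15 [ 677.4 -119.6   80. ]
scene bench [362.9 244.6] 15 [726.1 -60.   80. ]
scene bench [334.7 248.3] 6 [ 697.1 -107.    80. ]
scene tray [206.1 234.1] 14 [ 507.8 -273.6   84. ]
scene tray [190.6 252.8] 18 [ 528.4 -320.2   84. ]
scene tray [199.2 297.1] 45 [ 623.9 -359.3   84. ]
[ 50   6 133] [ 16  17 162] [ 38   9 114]
((478.74383544921875, -287.5328369140625), (34.6595573425293, 158.48500061035156), 26.065563201904297)
```

View pics/z2.png

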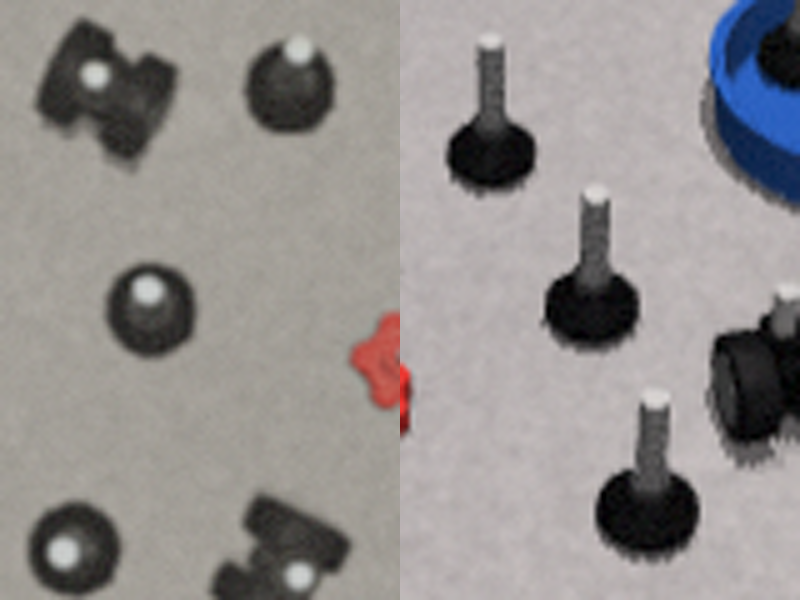

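View pics/z3.png

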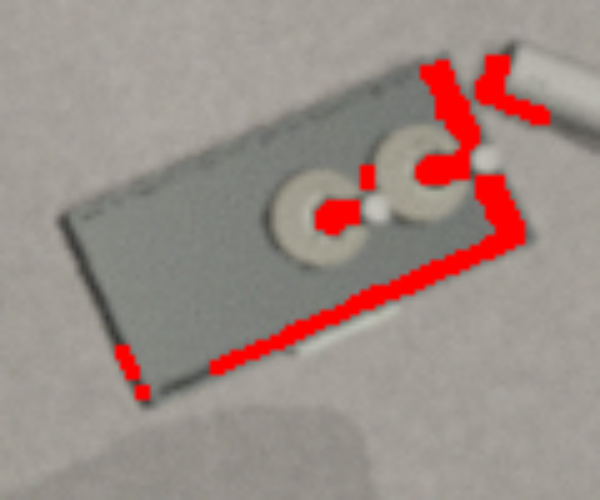

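The zooms show three black glides with stem tops at crop px (300,50), (148,290) and (63,552). The casters are clearly different. The tray's glides lie on its middle line, and its free half is towards the tub; its short-end midpoint is at about px (400.7,236.7).

```bash
cat >> h.py <<'E'
from scipy.spatial.transform import Rotation as Ro
def tri(t,a,s,b):
    o1,d1=ray(t,*a);o2,d2=ray(s,*b)
    k=np.linalg.lstsq(np.c_[d1,-d2],o2-o1,rcond=None)[0]; p,q=o1+k[0]*d1,o2+k[1]*d2
    return ((p+q)/2).round(1),round(float(np.linalg.norm(p-q)),1)
def to(*pts):
    st=env.state(); R=Ro.from_euler("xyz",st["tcp_rot"]).as_matrix(); p=st["eef_pos"]
    print("t",round(st["t"],2),"at",p.round(1),"rot",st["tcp_rot"].round(3),"open",round(st["opening"],3),"grip",st["grip_force"],"F",st["ft_force"].round(1))
    for q in pts: print(q,"->",(R.T@(np.array(q,float)-p)).round(1))
E
python3 - <<'E'
from h import *
t=cam("top");s=cam("scene")
print("grey top",onz(s,400.6,126.4,84),"C",onz(s,351,219.6,80))
print("drill tip",tri(t,(131,146),s,(470,98)),"tray end",onz(t,400.7,236.7,28))
print("caster",tri(t,(298.7,149.8),s,(377.5,199)))
to((450,-300,230),(522,272,200))
E
```

```text
grey top [523.43398797 272.21257325  84.        ] C [664.2216331  -32.16376055  80.        ]
drill tip (array([633.5, 366.5, 178.2]), 3.7) tray end [ 464.42459873 -172.71896261   28.        ]
caster (array([652.8,  55.9,  71.5]), 2.4)
t 0.4 at [ 149.1 -606.9  214.6] rot [-3.142 -0.     0.241] open 1.002 grip 0.0 F [ 0.7  0.4 -0.2]
(450, -300, 230) -> [ 365.4 -226.3  -15.4]
(522, 272, 200) -> [ 571.8 -764.6   14.6]
```

{"method": "arm_command", "body": {
  "targets": [
    [365,-226,-15,0,0.32],
    [365,-226,-15,0,0.32],
    [365,-226,-15,0,0.32],
    [365,-226,-15,0,0.32],
    [365,-226,-15,0,0.32]
  ]
}}

```text
t: 0.9
eef_pos: [325.0, -427.0, 223.6]
tcp_rot: [3.141, -0.0, 0.24]
ft_force: [1.0, -0.6, -0.0]
opening: 0.637
grip_force: 0.0
```

{"method": "arm_command", "body": {
  "targets": [
    [30,-200,0,0,0.32],
    [60,-400,0,0,0.32],
    [60,-400,0,0,0.32],
    [60,-400,0,0,0.32],
    [60,-400,0,0,0.32]
  ]
}}

```text
t: 1.4
eef_pos: [300.4, -177.9, 223.4]
tcp_rot: [3.141, -0.0, 0.24]
ft_force: [1.7, 0.9, 0.7]
opening: 0.322
grip_force: 0.0
```

```bash
python3 -c "
from h import *
to((522.8,272.2,200),(522.8,272.2,120))"
```

```text
t 1.4 at [ 300.4 -177.9  223.4] rot [ 3.141 -0.     0.24 ] open 0.322 grip 0.0 F [1.7 0.9 0.7]
(522.8, 272.2, 200) -> [ 323.  -384.3   23.3]
(522.8, 272.2, 120) -> [ 323.  -384.3  103.3]
```

{"method": "arm_command", "body": {
  "targets": [
    [240,-100,0,0,0.32],
    [240,-150,10,0,0.32],
    [323,-384,20,0,0.32],
    [323,-384,20,0,0.32],
    [323,-384,20,0,0.32]
  ]
}}

```text
t: 1.9
eef_pos: [429.4, 29.0, 214.8]
tcp_rot: [3.141, -0.001, 0.241]
ft_force: [1.2, -1.3, -0.2]
opening: 0.321
grip_force: 0.0
```

```bash
python3 -c "
from h import *
to((522.8,272.2,200),(522.8,272.2,120))"
```

```text
t 1.9 at [429.4  29.  214.8] rot [ 3.141e+00 -1.000e-03  2.410e-01] open 0.321 grip 0.0 F [ 1.2 -1.3 -0.2]
(522.8, 272.2, 200) -> [ 148.7 -213.9   14.8]
(522.8, 272.2, 120) -> [ 148.7 -214.    94.8]
```

{"method": "arm_command", "body": {
  "targets": [
    [148.7,-214,15,0,0.32],
    [148.7,-214,15,0,0.32],
    [148.7,-214,15,0,0.32],
    [148.7,-214,15,0,0.32],
    [148.7,-214,15,0,0.32]
  ]
}}

```text
t: 2.4
eef_pos: [518.7, 262.1, 200.2]
tcp_rot: [3.141, -0.0, 0.241]
ft_force: [1.2, -0.3, -0.1]
opening: 0.319
grip_force: 0.0
```

{"method": "arm_command", "body": {
  "targets": [
    [0,0,0,0,0.32],
    [0,0,0,0,0.32],
    [0,0,0,0,0.32]
  ]
}}

```text
t: 2.7
eef_pos: [518.0, 259.0, 200.3]
tcp_rot: [3.141, 0.001, 0.24]
ft_force: [0.2, -0.7, 0.8]
opening: 0.322
grip_force: 0.0
```

Run:
```python
from h import *
to((522.8,272.2,100),(522.8,272.2,46))
t=cam("top");s=cam("scene")
cv2.imwrite("pics/z4.png",np.hstack([crop(t,160,140,100,100,4),crop(s,345,70,100,100,4)]))
```

```text
t 2.7 at [518.  259.  200.3] rot [3.141e+00 1.000e-03 2.400e-01] open 0.322 grip 0.0 F [ 0.2 -0.7  0.8]
(522.8, 272.2, 100) -> [  7.9 -11.7 100.3]
(522.8, 272.2, 46) -> [  7.9 -11.7 154.3]
```

View pics/z4.png

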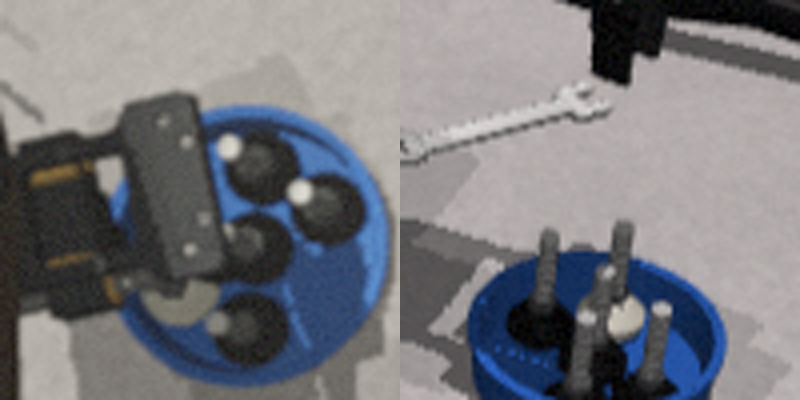

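The picture shows the fingers above the tub, still to the upper left of the grey glide. All the stems are upright. I'll correct the position and descend.

{"method": "arm_command", "body": {
  "targets": [
    [8,-11.7,30,0,0.32],
    [8,-11.7,60,0,0.32],
    [8,-11.7,80,0,0.32],
    [8,-11.7,80,0,0.32],
    [8,-11.7,80,0,0.32]
  ]
}}

```text
t: 3.3
eef_pos: [523.7, 272.5, 121.1]
tcp_rot: [3.142, -0.0, 0.24]
ft_force: [0.3, 0.2, -0.3]
opening: 0.318
grip_force: 0.0
```

Run:
```python
from h import *
to((522.8,272.2,120),(522.8,272.2,46))
s=cam("scene")
cv2.imwrite("pics/z5.png",crop(s,345,60,100,110,5))
```

```text
t 3.3 at [523.7 272.5 121.1] rot [ 3.142 -0.     0.24 ] open 0.318 grip 0.0 F [ 0.3  0.2 -0.3]
(522.8, 272.2, 120) -> [-0.9  0.   1.1]
(522.8, 272.2, 46) -> [-1.   0.  75.1]
```

View pics/z5.png

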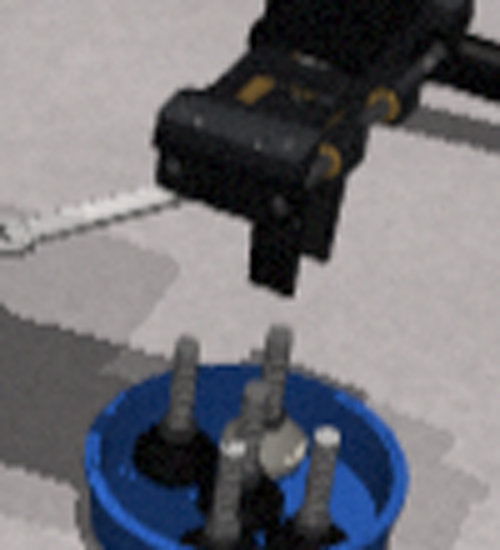

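The fingers straddle the grey stem: stem top at crop (280,330), fingers at (275,290) and (318,255).

{"method": "arm_command", "body": {
  "targets": [
    [-1,0,25,0,0.32],
    [-1,0,50,0,0.32],
    [-1,0,75,0,0.32],
    [-1,0,75,0,0.32],
    [-1,0,75,0,0.32]
  ]
}}

```text
t: 3.85
eef_pos: [523.0, 272.9, 46.6]
tcp_rot: [-3.142, -0.001, 0.241]
ft_force: [0.4, 0.1, 0.3]
opening: 0.319
grip_force: 0.0
```

{"method": "arm_command", "body": {
  "targets": [
    [0,0,0,0,0.1],
    [0,0,0,0,0.1],
    [0,0,0,0,0.0],
    [0,0,0,0,0.0],
    [0,0,0,0,0.0]
  ]
}}

```text
t: 4.35
eef_pos: [522.7, 273.0, 46.1]
tcp_rot: [-3.142, -0.001, 0.241]
ft_force: [-0.4, -0.7, 6.4]
opening: 0.121
grip_force: 30.0
```

{"method": "arm_command", "body": {
  "targets": [
    [0,0,-15,0,0],
    [0,0,-45,0,0],
    [0,0,-80,0,0],
    [0,0,-115,0,0],
    [0,0,-115,0,0]
  ]
}}

```text
t: 4.85
eef_pos: [524.0, 273.6, 164.7]
tcp_rot: [-3.141, -0.007, 0.241]
ft_force: [0.0, 0.1, -0.9]
opening: 0.123
grip_force: 30.0
```

Run:
```python
from h import *
to((482.6,-216.8,162),(482.6,-216.8,46))
s=cam("scene");t=cam("top")
cv2.imwrite("pics/z6.png",np.hstack([crop(t,160,140,100,100,4),crop(s,345,70,100,100,4)]))
```

```text
t 4.85 at [524.  273.6 164.7] rot [-3.141 -0.007  0.241] open 0.123 grip 29.99982386827469 F [ 0.   0.1 -0.9]
(482.6, -216.8, 162) -> [-157.2  466.3    1.2]
(482.6, -216.8, 46) -> [-158.   466.4  117.2]
```

View pics/z6.png

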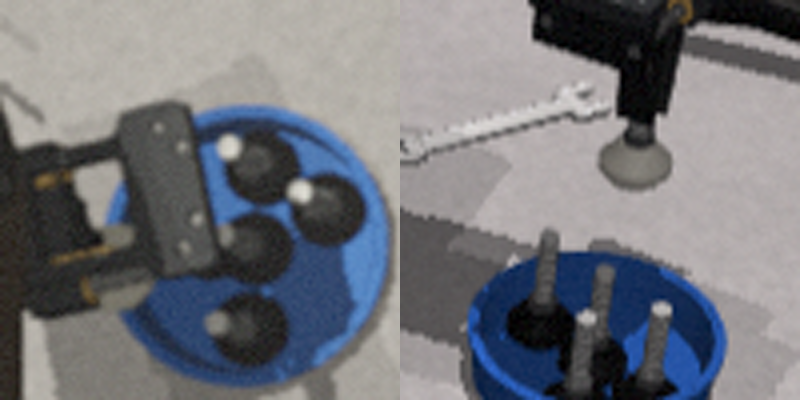

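The grey glide hangs upright in the gripper, and the four black ones stand undisturbed.

{"method": "arm_command", "body": {
  "targets": [
    [-79,233,0,0,0],
    [-79,233,0,0,0],
    [-79,233,0,0,0],
    [-79,233,0,0,0],
    [-79,233,0,0,0]
  ]
}}

```text
t: 5.45
eef_pos: [500.0, 25.8, 158.9]
tcp_rot: [-3.141, 0.003, 0.241]
ft_force: [0.9, -0.6, -0.5]
opening: 0.118
grip_force: 30.0
```

{"method": "arm_command", "body": {
  "targets": [
    [-79,233,0,0,0],
    [-79,233,0,0,0],
    [-79,233,0,0,0],
    [-79,233,0,0,0],
    [-79,233,0,0,0]
  ]
}}

```text
t: 5.95
eef_pos: [478.9, -219.3, 158.9]
tcp_rot: [-3.14, 0.002, 0.24]
ft_force: [1.0, 0.5, -0.8]
opening: 0.124
grip_force: 30.0
```

{"method": "arm_command", "body": {
  "targets": [
    [0,0,0,0,0],
    [0,0,0,0,0]
  ]
}}

```text
t: 6.15
eef_pos: [479.2, -217.8, 158.8]
tcp_rot: [-3.14, 0.002, 0.238]
ft_force: [0.8, -0.3, -0.1]
opening: 0.119
grip_force: 30.0
```

Run:
```python
from h import *
to((482.6,-216.8,100),(482.6,-216.8,47))
```

```text
t 6.15 at [ 479.2 -217.8  158.8] rot [-3.14e+00  2.00e-03  2.38e-01] open 0.119 grip 29.99978542327881 F [ 0.8 -0.3 -0.1]
(482.6, -216.8, 100) -> [ 3.7 -0.1 58.8]
(482.6, -216.8, 47) -> [  3.8   0.  111.8]
```

{"method": "arm_command", "body": {
  "targets": [
    [3.5,0,40,0,0],
    [3.5,0,80,0,0],
    [3.5,0,100,0,0],
    [3.5,0,107,0,0],
    [3.5,0,112,0,0]
  ]
}}

```text
t: 6.65
eef_pos: [483.5, -215.4, 47.8]
tcp_rot: [-3.141, 0.001, 0.242]
ft_force: [-0.0, -0.2, -0.7]
opening: 0.124
grip_force: 30.0
```

{"method": "arm_command", "body": {
  "targets": [
    [0,0,0,0,0],
    [0,0,0,0,0],
    [0,0,0,0,0]
  ]
}}

```text
t: 6.95
eef_pos: [483.9, -216.7, 49.3]
tcp_rot: [3.14, -0.001, 0.241]
ft_force: [-0.6, 0.3, -0.7]
opening: 0.121
grip_force: 30.0
```

{"method": "arm_command", "body": {
  "targets": [
    [0,0,2,0,0],
    [0,0,2,0,0],
    [0,0,2,0,0]
  ]
}}

```text
t: 7.25
eef_pos: [483.5, -216.6, 46.5]
tcp_rot: [3.141, -0.0, 0.241]
ft_force: [-0.6, -0.3, -0.5]
opening: 0.12
grip_force: 30.0
```

Now open slowly and retreat upwards.

{"method": "arm_command", "body": {
  "targets": [
    [0,0,0.5,0,0.2],
    [0,0,0.5,0,0.32],
    [0,0,0.5,0,0.32],
    [0,0,0.5,0,0.32],
    [0,0,0.5,0,0.32]
  ]
}}

```text
t: 7.75
eef_pos: [483.5, -216.6, 45.9]
tcp_rot: [3.142, -0.0, 0.241]
ft_force: [-0.2, -0.2, 0.5]
opening: 0.317
grip_force: 0.0
```

{"method": "arm_command", "body": {
  "targets": [
    [0,0,-20,0,0.32],
    [0,0,-50,0,0.32],
    [0,0,-85,0,0.32],
    [0,0,-85,0,0.32]
  ]
}}

```text
t: 8.15
eef_pos: [484.9, -217.4, 134.5]
tcp_rot: [3.137, -0.005, 0.241]
ft_force: [1.2, -0.3, -0.5]
opening: 0.32
grip_force: 0.0
```

Run:
```python
from h import *
to((445.7,67.2,130))
```

```text
t 8.15 at [ 484.9 -217.4  134.5] rot [ 3.137 -0.005  0.241] open 0.32 grip 0.0 F [ 1.2 -0.3 -0.5]
(445.7, 67.2, 130) -> [  29.8 -285.8    3.4]
```

{"method": "arm_command", "body": {
  "targets": [
    [30,-286,0,0,0.32],
    [30,-286,0,0,0.32],
    [30,-286,0,0,0.32],
    [30,-286,0,0,0.32],
    [30,-286,0,0,0.32]
  ]
}}

```text
t: 8.65
eef_pos: [448.7, 32.8, 130.3]
tcp_rot: [-3.142, 0.0, 0.24]
ft_force: [1.1, 0.0, -0.3]
opening: 0.32
grip_force: 0.0
```

Run:
```python
from h import *
to((445.7,67.2,130))
s=cam("scene");t=cam("top")
for k,r,b in(("top",t,(395,185,90,70)),("scene",s,(170,210,95,90))):
    print([(onz(r,*c,84).round(1)[:2],a) for c,a in tops(r,b,175)])
cv2.imwrite("pics/z7.png",np.hstack([crop(s,160,200,110,100,4),crop(s,270,130,90,100,4)]))
```

```text
t 8.65 at [448.7  32.8 130.3] rot [-3.142  0.     0.24 ] open 0.32 grip 0.0 F [ 1.1  0.  -0.3]
(445.7, 67.2, 130) -> [  5.3 -34.1   0.3]
[(array([ 571.3, -316. ]), np.int32(10)), (array([ 566. , -337.8]), np.int32(12)), (array([ 523. , -286.9]), np.int32(8)), (array([ 483.4, -218.8]), np.int32(22)), (array([ 467.9, -301.7]), np.int32(11)), (array([ 447.4, -154.4]), np.int32(29)), (array([ 433. , -163.9]), np.int32(6)), (array([ 430.3, -324.2]), np.int32(21))]
[(array([ 483.7, -217.1]), np.int32(16)), (array([ 507.8, -273.6]), np.int32(14)), (array([ 528.7, -320.6]), np.int32(20)), (array([ 624.1, -359.3]), np.int32(47))]
```

View pics/z7.png

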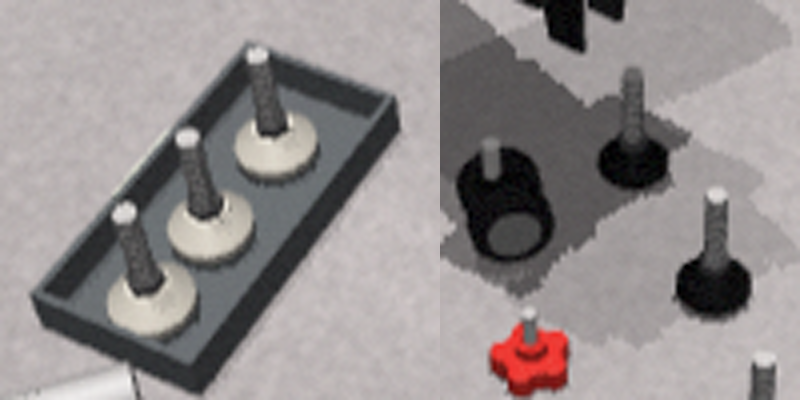

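The grey glide stands in the tray beside the other two; its stem is at crop (258,55), which gives world (483.6,-218). Next is black glide A.

{"method": "arm_command", "body": {
  "targets": [
    [4,-34.5,0,0,0.32],
    [4,-34.5,0,0,0.32],
    [4,-34.5,0,0,0.32],
    [4,-34.5,0,0,0.32]
  ]
}}

```text
t: 9.15
eef_pos: [445.3, 64.7, 130.6]
tcp_rot: [3.141, 0.0, 0.24]
ft_force: [0.5, 0.0, 0.2]
opening: 0.321
grip_force: 0.0
```

Run:
```python
from h import *
to((445.7,67.2,42))
```

```text
t 9.15 at [445.3  64.7 130.6] rot [3.141 0.    0.24 ] open 0.321 grip 0.0 F [0.5 0.  0.2]
(445.7, 67.2, 42) -> [ 1.  -2.3 88.6]
```

{"method": "arm_command", "body": {
  "targets": [
    [1,-2.3,10,0,0.32],
    [1,-2.3,40,0,0.32],
    [1,-2.3,70,0,0.32],
    [1,-2.3,88.5,0,0.32],
    [1,-2.3,88.5,0,0.32]
  ]
}}

```text
t: 9.65
eef_pos: [444.4, 67.4, 39.9]
tcp_rot: [-3.141, 0.004, 0.24]
ft_force: [-0.1, -0.4, -0.3]
opening: 0.325
grip_force: 0.0
```

{"method": "arm_command", "body": {
  "targets": [
    [0,0,0,0,0.2],
    [0,0,0,0,0.0],
    [0,0,0,0,0.0],
    [0,0,0,0,0.0],
    [0,0,0,0,0.0]
  ]
}}

```text
t: 10.15
eef_pos: [446.0, 68.0, 43.1]
tcp_rot: [3.141, -0.002, 0.241]
ft_force: [-1.2, -0.9, 7.3]
opening: 0.119
grip_force: 30.0
```

{"method": "arm_command", "body": {
  "targets": [
    [0,0,-15,0,0],
    [0,0,-45,0,0],
    [0,0,-85,0,0],
    [0,0,-120,0,0],
    [0,0,-120,0,0]
  ]
}}

```text
t: 10.65
eef_pos: [447.2, 68.2, 166.3]
tcp_rot: [3.14, -0.007, 0.241]
ft_force: [0.7, -0.2, -1.0]
opening: 0.119
grip_force: 30.0
```

Run:
```python
from h import *
to((522.4,271,162))
s=cam("scene");t=cam("top")
b=(190,165,60,70);print([(onz(t,*c,84).round(1)[:2],a) for c,a in tops(t,b,175)])
b=(360,120,70,65);print([(onz(s,*c,84).round(1)[:2],a) for c,a in tops(s,b,175)])
hsv=cv2.cvtColor(t["frame"],cv2.COLOR_RGB2HSV)
m=cv2.inRange(hsv,(105,120,50),(125,255,255))
c=max(cv2.findContours(m,cv2.RETR_EXTERNAL,cv2.CHAIN_APPROX_NONE)[0],key=cv2.contourArea)[:,0]
print(cv2.minEnclosingCircle(np.array([onz(t,u,v,38)[:2] for u,v in c],np.float32)))
```

```text
t 10.65 at [447.2  68.2 166.3] rot [ 3.14  -0.007  0.241] open 0.119 grip 29.99929279088974 F [ 0.7 -0.2 -1. ]
(522.4, 271, 162) -> [ 121.5 -179.     4.8]
[(array([613.4, 190.9]), np.int32(21)), (array([611.3, 175.9]), np.int32(6)), (array([603. , 164.1]), np.int32(24)), (array([591.3, 228.3]), np.int32(21)), (array([566.9, 189.4]), np.int32(18)), (array([544.5, 230.5]), np.int32(22)), (array([481.3, 270.6]), np.int32(17)), (array([470.6, 258.3]), np.int32(8))]
[(array([544.7, 230.9]), np.int32(8)), (array([592. , 228.8]), np.int32(11)), (array([567.5, 190.3]), np.int32(10))]
((543.3878784179688, 229.1519775390625), 78.61756134033203)
```

{"method": "arm_command", "body": {
  "targets": [
    [40,-60,0,0,0],
    [80,-120,0,0,0],
    [121,-179.5,0,0,0],
    [121,-179.5,0,0,0],
    [121,-179.5,0,0,0]
  ]
}}

```text
t: 11.25
eef_pos: [520.6, 274.8, 160.1]
tcp_rot: [-3.142, 0.002, 0.243]
ft_force: [0.9, -1.6, -0.9]
opening: 0.117
grip_force: 30.0
```

{"method": "arm_command", "body": {
  "targets": [
    [0,0,0,0,0],
    [0,0,0,0,0],
    [0,0,0,0,0]
  ]
}}

```text
t: 11.55
eef_pos: [519.7, 270.1, 161.6]
tcp_rot: [3.141, 0.002, 0.24]
ft_force: [-0.4, 0.0, -1.2]
opening: 0.119
grip_force: 30.0
```

Run:
```python
from h import *
to((521.8,271.5,60))
s=cam("scene")
hsv=cv2.cvtColor(s["frame"],cv2.COLOR_RGB2HSV)
cv2.imwrite("pics/z8.png",np.hstack([crop(s,345,80,100,110,4)]))
```

```text
t 11.55 at [519.7 270.1 161.6] rot [3.141e+00 2.000e-03 2.400e-01] open 0.119 grip 29.998422861099243 F [-0.4  0.  -1.2]
(521.8, 271.5, 60) -> [  2.5  -0.9 101.6]
```

{"method": "arm_command", "body": {
  "targets": [
    [2.5,-1,30,0,0],
    [2.5,-1,60,0,0],
    [2.5,-1,80,0,0],
    [2.5,-1,86,0,0],
    [2.5,-1,86,0,0]
  ]
}}

```text
t: 12.1
eef_pos: [522.3, 272.1, 76.0]
tcp_rot: [3.141, 0.001, 0.24]
ft_force: [-0.8, 0.2, -0.1]
opening: 0.118
grip_force: 30.0
```

{"method": "arm_command", "body": {
  "targets": [
    [0,0,0,0,0],
    [0,0,0,0,0],
    [0,0,0,0,0],
    [0,0,0,0,0]
  ]
}}

```text
t: 12.5
eef_pos: [522.6, 272.9, 76.9]
tcp_rot: [-3.142, -0.001, 0.241]
ft_force: [-0.1, -0.1, -0.8]
opening: 0.12
grip_force: 30.0
```

Run:
```python
from h import *
to((521.8,271.5,47.5))
```

```text
t 12.5 at [522.6 272.9  76.9] rot [-3.142e+00 -1.000e-03  2.410e-01] open 0.12 grip 29.998532831668854 F [-0.1 -0.1 -0.8]
(521.8, 271.5, 47.5) -> [-1.2  1.1 29.4]
```

{"method": "arm_command", "body": {
  "targets": [
    [-1,1,5,0,0],
    [-1,1,12,0,0],
    [-1,1,19,0,0],
    [-1,1,25,0,0],
    [-1,1,28,0,0]
  ]
}}

```text
t: 13.0
eef_pos: [521.4, 271.5, 47.3]
tcp_rot: [3.141, 0.001, 0.241]
ft_force: [-1.2, -0.8, -1.4]
opening: 0.124
grip_force: 30.0
```

{"method": "arm_command", "body": {
  "targets": [
    [0,0,0,0,0],
    [0,0,0,0,0],
    [0,0,0,0,0]
  ]
}}

```text
t: 13.3
eef_pos: [521.9, 271.6, 48.5]
tcp_rot: [3.142, -0.0, 0.241]
ft_force: [-0.7, -0.1, -1.1]
opening: 0.119
grip_force: 30.0
```

Down another 1.5, then open and retreat.

{"method": "arm_command", "body": {
  "targets": [
    [0,0,1.5,0,0],
    [0,0,1.5,0,0],
    [0,0,1.5,0,0.2],
    [0,0,1.5,0,0.32],
    [0,0,1.5,0,0.32]
  ]
}}

```text
t: 13.8
eef_pos: [521.7, 271.6, 46.7]
tcp_rot: [3.141, 0.0, 0.241]
ft_force: [-0.2, -0.2, 0.5]
opening: 0.294
grip_force: 0.0
```

{"method": "arm_command", "body": {
  "targets": [
    [0,0,0,0,0.32],
    [0,0,-15,0,0.32],
    [0,0,-50,0,0.32],
    [0,0,-90,0,0.32],
    [0,0,-90,0,0.32]
  ]
}}

```text
t: 14.3
eef_pos: [523.6, 272.4, 141.4]
tcp_rot: [-3.141, -0.008, 0.241]
ft_force: [1.4, -0.6, -0.4]
opening: 0.32
grip_force: 0.0
```

Run:
```python
from h import *
to((557,32.5,130))
```

```text
t 14.3 at [523.6 272.4 141.4] rot [-3.141 -0.008  0.241] open 0.32 grip 0.0 F [ 1.4 -0.6 -0.4]
(557, 32.5, 130) -> [-24.9 241.   11. ]
```

{"method": "arm_command", "body": {
  "targets": [
    [-5,45,0,0,0.32],
    [-25,241,5,0,0.32],
    [-25,241,5,0,0.32],
    [-25,241,5,0,0.32],
    [-25,241,5,0,0.32]
  ]
}}

```text
t: 14.8
eef_pos: [554.7, 29.5, 131.2]
tcp_rot: [-3.142, 0.0, 0.241]
ft_force: [0.8, 0.3, 0.4]
opening: 0.324
grip_force: 0.0
```

{"method": "arm_command", "body": {
  "targets": [
    [0,0,0,0,0.32],
    [0,0,0,0,0.32],
    [0,0,0,0,0.32],
    [0,0,0,0,0.32]
  ]
}}

```text
t: 15.2
eef_pos: [554.7, 32.8, 131.7]
tcp_rot: [-3.142, 0.0, 0.243]
ft_force: [0.2, 0.5, -0.7]
opening: 0.321
grip_force: 0.0
```

Run:
```python
from h import *
to((557,32.5,42))
s=cam("scene");t=cam("top")
b=(190,165,60,70);print([(onz(t,*c,84).round(1)[:2],a) for c,a in tops(t,b,175)])
b=(360,120,70,65);print([(onz(s,*c,84).round(1)[:2],a) for c,a in tops(s,b,175)])
cv2.imwrite("pics/z9.png",np.hstack([crop(t,180,150,100,100,4),crop(s,320,110,100,100,4)]))
```

```text
t 15.2 at [554.7  32.8 131.7] rot [-3.142  0.     0.243] open 0.321 grip 0.0 F [ 0.2  0.5 -0.7]
(557, 32.5, 42) -> [ 2.2  0.9 89.7]
[(array([591.6, 228. ]), np.int32(23)), (array([544.4, 230.3]), np.int32(23)), (array([522.7, 269.7]), np.int32(25)), (array([497.8, 231.8]), np.int32(25))]
[(array([544.4, 231.4]), np.int32(9)), (array([591.5, 228.7]), np.int32(12)), (array([568.9, 190.2]), np.int32(10))]
```

View pics/z9.png

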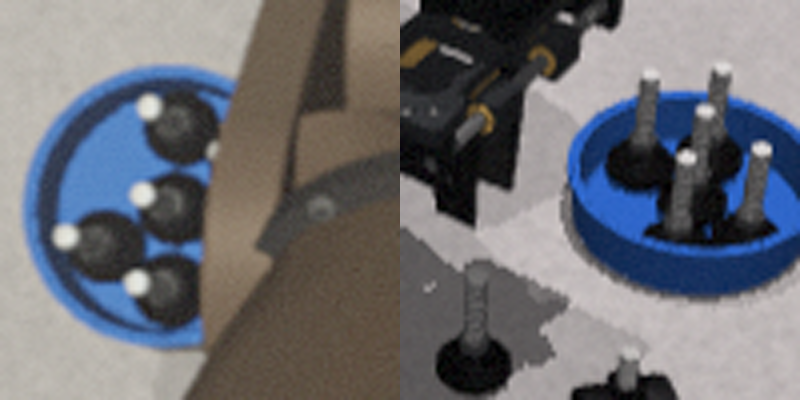

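Black A stands upright in the ring, with its top at crop (65,237) and world (522.7,270). B is below the gripper at crop (476,270) in the scene half.

{"method": "arm_command", "body": {
  "targets": [
    [2,1,15,0,0.32],
    [2,1,45,0,0.32],
    [2,1,70,0,0.32],
    [2,1,85,0,0.32],
    [2,1,89,0,0.32]
  ]
}}

```text
t: 15.8
eef_pos: [556.3, 31.8, 41.3]
tcp_rot: [-3.141, 0.002, 0.242]
ft_force: [-0.8, -0.2, 0.1]
opening: 0.318
grip_force: 0.0
```

{"method": "arm_command", "body": {
  "targets": [
    [0,0,0,0,0.32],
    [0,0,0,0,0.0],
    [0,0,0,0,0.0],
    [0,0,0,0,0.0],
    [0,0,0,0,0.0]
  ]
}}

```text
t: 16.3
eef_pos: [557.3, 31.1, 43.3]
tcp_rot: [3.141, -0.001, 0.241]
ft_force: [0.0, -1.0, 2.8]
opening: 0.121
grip_force: 30.0
```

{"method": "arm_command", "body": {
  "targets": [
    [0,0,-15,0,0],
    [0,0,-45,0,0],
    [0,0,-85,0,0],
    [0,0,-115,0,0],
    [0,0,-120,0,0]
  ]
}}

```text
t: 16.8
eef_pos: [558.4, 31.0, 166.4]
tcp_rot: [3.14, -0.005, 0.241]
ft_force: [-0.3, -0.2, -1.4]
opening: 0.121
grip_force: 30.0
```

Run:
```python
from h import *
to((568.9,269.9,162))
```

```text
t 16.8 at [558.4  31.  166.4] rot [ 3.14  -0.005  0.241] open 0.121 grip 29.99948412179947 F [-0.3 -0.2 -1.4]
(568.9, 269.9, 162) -> [  67.2 -229.5    4.4]
```

{"method": "arm_command", "body": {
  "targets": [
    [12,-45,0,0,0],
    [26,-90,0,0,0],
    [40,-137,0,0,0],
    [53,-183,0,0,0],
    [67,-229.5,0,0,0]
  ]
}}

```text
t: 17.3
eef_pos: [566.9, 271.7, 161.9]
tcp_rot: [3.141, 0.001, 0.241]
ft_force: [0.0, -0.1, -0.2]
opening: 0.119
grip_force: 30.0
```

{"method": "arm_command", "body": {
  "targets": [
    [0,0,0,0,0],
    [0,0,0,0,0],
    [0,0,0,0,0],
    [0,0,0,0,0]
  ]
}}

```text
t: 17.7
eef_pos: [567.5, 268.6, 162.6]
tcp_rot: [3.141, 0.001, 0.239]
ft_force: [-0.1, -0.5, 0.3]
opening: 0.122
grip_force: 30.0
```

Run:
```python
from h import *
to((568.9,269.9,76))
```

```text
t 17.7 at [567.5 268.6 162.6] rot [3.141e+00 1.000e-03 2.390e-01] open 0.122 grip 29.999766647815704 F [-0.1 -0.5  0.3]
(568.9, 269.9, 76) -> [ 1.7 -0.9 86.6]
```

{"method": "arm_command", "body": {
  "targets": [
    [1,-0.5,25,0,0],
    [1,-0.5,55,0,0],
    [1,-0.5,78,0,0],
    [1,-0.5,86,0,0],
    [1,-0.5,86,0,0]
  ]
}}

```text
t: 18.2
eef_pos: [568.2, 269.7, 76.2]
tcp_rot: [3.141, 0.002, 0.24]
ft_force: [-0.1, 0.5, 0.0]
opening: 0.119
grip_force: 30.0
```

{"method": "arm_command", "body": {
  "targets": [
    [0,0,0,0,0],
    [0,0,0,0,0],
    [0,0,0,0,0],
    [0,0,0,0,0]
  ]
}}

```text
t: 18.6
eef_pos: [568.5, 270.8, 77.5]
tcp_rot: [-3.142, -0.001, 0.241]
ft_force: [-0.2, 0.2, -0.8]
opening: 0.122
grip_force: 30.0
```

Run:
```python
from h import *
to((568.9,269.9,47.5))
s=cam("scene")
cv2.imwrite("pics/z10.png",crop(s,355,100,90,90,5))
```

```text
t 18.6 at [568.5 270.8  77.5] rot [-3.142e+00 -1.000e-03  2.410e-01] open 0.122 grip 29.99979704618454 F [-0.2  0.2 -0.8]
(568.9, 269.9, 47.5) -> [ 0.2  0.9 30. ]
```

View pics/z10.png

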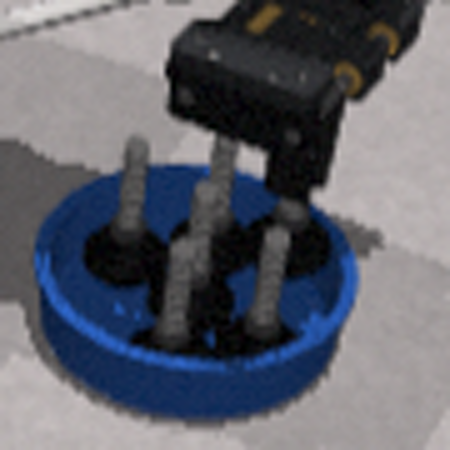

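The held glide is over the gap at crop (290,235), and all the others are upright.

{"method": "arm_command", "body": {
  "targets": [
    [0,1,6,0,0],
    [0,1,13,0,0],
    [0,1,20,0,0],
    [0,1,26,0,0],
    [0,1,29,0,0]
  ]
}}

```text
t: 19.15
eef_pos: [568.4, 269.6, 47.2]
tcp_rot: [3.141, 0.001, 0.241]
ft_force: [-5.9, -2.2, 30.8]
opening: 0.119
grip_force: 30.0
```

{"method": "arm_command", "body": {
  "targets": [
    [0,0,0.5,0,0],
    [0,0,0.5,0,0],
    [0,0,0.5,0,0]
  ]
}}

```text
t: 19.45
eef_pos: [568.5, 269.7, 47.4]
tcp_rot: [3.141, 0.0, 0.241]
ft_force: [-0.1, -0.6, 2.9]
opening: 0.12
grip_force: 30.0
```

{"method": "arm_command", "body": {
  "targets": [
    [0,0,0,0,0],
    [0,0,0,0,0.18],
    [0,0,0,0,0.25],
    [0,0,0,0,0.32],
    [0,0,0,0,0.32]
  ]
}}

```text
t: 19.95
eef_pos: [568.6, 269.7, 47.2]
tcp_rot: [3.142, 0.0, 0.241]
ft_force: [-0.7, -1.2, 0.2]
opening: 0.308
grip_force: 0.0
```

{"method": "arm_command", "body": {
  "targets": [
    [0,0,0,0,0.32],
    [0,0,-15,0,0.32],
    [0,0,-50,0,0.32],
    [0,0,-90,0,0.32],
    [0,0,-90,0,0.32]
  ]
}}

```text
t: 20.45
eef_pos: [570.7, 270.5, 143.5]
tcp_rot: [-3.141, -0.009, 0.241]
ft_force: [1.0, -0.2, -0.1]
opening: 0.318
grip_force: 0.0
```

Run:
```python
from h import *
to((662,-32.7,130))
```

```text
t 20.45 at [570.7 270.5 143.5] rot [-3.141 -0.009  0.241] open 0.318 grip 0.0 F [ 1.  -0.2 -0.1]
(662, -32.7, 130) -> [ 16.2 316.3  13.4]
```

{"method": "arm_command", "body": {
  "targets": [
    [2,45,0,0,0.32],
    [16,316,5,0,0.32],
    [16,316,5,0,0.32],
    [16,316,5,0,0.32],
    [16,316,5,0,0.32]
  ]
}}

```text
t: 20.95
eef_pos: [639.2, 33.0, 134.3]
tcp_rot: [3.141, -0.001, 0.241]
ft_force: [1.0, 0.6, 0.0]
opening: 0.316
grip_force: 0.0
```

Run:
```python
from h import *
to((662,-32.7,130))
```

```text
t 20.95 at [639.2  33.  134.3] rot [ 3.141e+00 -1.000e-03  2.410e-01] open 0.316 grip 0.0 F [1.  0.6 0. ]
(662, -32.7, 130) -> [ 6.5 69.3  4.4]
```

{"method": "arm_command", "body": {
  "targets": [
    [4,40,4,0,0.32],
    [6.5,70,4,0,0.32],
    [6.5,70,4,0,0.32],
    [6.5,70,4,0,0.32],
    [6.5,70,4,0,0.32]
  ]
}}

```text
t: 21.45
eef_pos: [661.5, -30.4, 129.9]
tcp_rot: [-3.142, 0.0, 0.242]
ft_force: [-0.8, 0.9, -0.2]
opening: 0.321
grip_force: 0.0
```

Run:
```python
from h import *
s=cam("scene");t=cam("top")
b=(190,165,60,70);print([(onz(t,*c,84).round(1)[:2],a) for c,a in tops(t,b,175)])
b=(360,115,70,70);print([(onz(s,*c,84).round(1)[:2],a) for c,a in tops(s,b,175)])
cv2.imwrite("pics/z11.png",np.hstack([crop(t,180,155,90,90,4),crop(s,310,115,110,90,4)]))
to((662,-32.7,42))
```

```text
[(array([590.7, 228.2]), np.int32(28)), (array([568.4, 267.7]), np.int32(26)), (array([567. , 189.2]), np.int32(27)), (array([544.3, 230. ]), np.int32(26)), (array([522.4, 269.6]), np.int32(26)), (array([497.5, 232. ]), np.int32(28)), (array([472. , 165.2]), np.int32(18))]
[(array([545.8, 232.4]), np.int32(5)), (array([591.5, 228.7]), np.int32(12))]
t 21.55 at [661.6 -30.1 129.9] rot [ 3.142 -0.     0.242] open 0.32 grip 0.0 F [-0.1  0.1 -0.3]
(662, -32.7, 42) -> [-0.3  2.6 87.9]
```

View pics/z11.png

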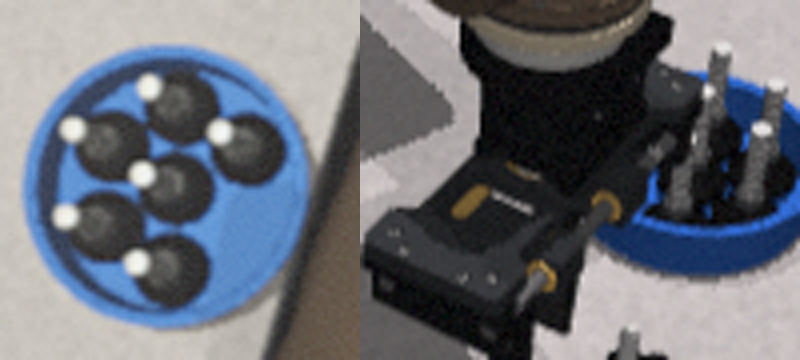

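Six black glides stand upright in the tub, and the free place is at the lower right, crop (235,220) in the top half. Next is C.

{"method": "arm_command", "body": {
  "targets": [
    [0,2.5,10,0,0.32],
    [0,2.5,40,0,0.32],
    [0,2.5,68,0,0.32],
    [0,2.5,84,0,0.32],
    [0,2.5,87.5,0,0.32]
  ]
}}

```text
t: 22.05
eef_pos: [661.5, -33.4, 39.9]
tcp_rot: [-3.14, 0.003, 0.241]
ft_force: [0.0, 0.3, -0.2]
opening: 0.32
grip_force: 0.0
```

{"method": "arm_command", "body": {
  "targets": [
    [0,0,0,0,0.32],
    [0,0,0,0,0.0],
    [0,0,0,0,0.0],
    [0,0,0,0,0.0],
    [0,0,0,0,0.0]
  ]
}}

```text
t: 22.55
eef_pos: [662.8, -33.9, 42.9]
tcp_rot: [3.141, -0.001, 0.241]
ft_force: [-0.6, 0.2, 4.0]
opening: 0.122
grip_force: 30.0
```

{"method": "arm_command", "body": {
  "targets": [
    [0,0,-15,0,0],
    [0,0,-45,0,0],
    [0,0,-85,0,0],
    [0,0,-115,0,0],
    [0,0,-120,0,0]
  ]
}}

```text
t: 23.05
eef_pos: [663.8, -34.0, 167.2]
tcp_rot: [3.139, -0.006, 0.241]
ft_force: [1.3, -0.3, -0.5]
opening: 0.121
grip_force: 30.0
```

Run:
```python
from h import *
to((519.1,190.0,162))
```

```text
t 23.05 at [663.8 -34.  167.2] rot [ 3.139 -0.006  0.241] open 0.121 grip 29.99888241291046 F [ 1.3 -0.3 -0.5]
(519.1, 190.0, 162) -> [ -87.1 -252.1    4. ]
```

{"method": "arm_command", "body": {
  "targets": [
    [-14,-42,0,0,0],
    [-29,-85,0,0,0],
    [-44,-128,0,0,0],
    [-59,-170,0,0,0],
    [-73,-212,0,0,0]
  ]
}}

```text
t: 23.55
eef_pos: [539.4, 155.8, 162.0]
tcp_rot: [3.142, 0.001, 0.241]
ft_force: [0.8, 0.7, -1.4]
opening: 0.118
grip_force: 30.0
```

{"method": "arm_command", "body": {
  "targets": [
    [-14,-40,0,0,0],
    [-14,-40,0,0,0],
    [-14,-40,0,0,0],
    [-14,-40,0,0,0],
    [-14,-40,0,0,0]
  ]
}}

```text
t: 24.05
eef_pos: [518.4, 189.2, 161.9]
tcp_rot: [3.141, 0.0, 0.239]
ft_force: [0.1, 0.8, -0.4]
opening: 0.118
grip_force: 30.0
```

Run:
```python
from h import *
to((519.1,190.0,76))
```

```text
t 24.05 at [518.4 189.2 161.9] rot [3.141 0.    0.239] open 0.118 grip 29.998934268951416 F [ 0.1  0.8 -0.4]
(519.1, 190.0, 76) -> [ 0.9 -0.6 85.9]
```

{"method": "arm_command", "body": {
  "targets": [
    [0.5,0,25,0,0],
    [0.5,0,55,0,0],
    [0.5,0,78,0,0],
    [0.5,0,86,0,0],
    [0.5,0,86,0,0]
  ]
}}

```text
t: 24.55
eef_pos: [518.7, 189.7, 75.5]
tcp_rot: [-3.142, 0.001, 0.24]
ft_force: [0.5, 0.1, 0.0]
opening: 0.122
grip_force: 30.0
```

{"method": "arm_command", "body": {
  "targets": [
    [0,0,0,0,0],
    [0,0,0,0,0],
    [0,0,0,0,0],
    [0,0,0,0,0]
  ]
}}

```text
t: 24.95
eef_pos: [518.5, 190.2, 76.6]
tcp_rot: [3.141, -0.001, 0.241]
ft_force: [-0.8, 0.3, -0.9]
opening: 0.124
grip_force: 30.0
```

Run:
```python
from h import *
to((519.1,190.0,47.2))
```

```text
t 24.95 at [518.5 190.2  76.6] rot [ 3.141e+00 -1.000e-03  2.410e-01] open 0.124 grip 29.999071955680847 F [-0.8  0.3 -0.9]
(519.1, 190.0, 47.2) -> [ 0.5  0.4 29.4]
```

{"method": "arm_command", "body": {
  "targets": [
    [0.5,0.3,6,0,0],
    [0.5,0.3,13,0,0],
    [0.5,0.3,19,0,0],
    [0.5,0.3,24,0,0],
    [0.5,0.3,27,0,0]
  ]
}}

```text
t: 25.45
eef_pos: [519.5, 190.4, 48.7]
tcp_rot: [-3.141, -0.001, 0.241]
ft_force: [3.1, 4.1, 3.0]
opening: 0.116
grip_force: 30.0
```

{"method": "arm_command", "body": {
  "targets": [
    [0,0,1,0,0],
    [0,0,2,0,0],
    [0,0,2.5,0,0],
    [0,0,2.5,0,0]
  ]
}}

```text
t: 25.85
eef_pos: [519.7, 190.5, 47.0]
tcp_rot: [-3.141, -0.002, 0.241]
ft_force: [2.8, 4.1, 5.9]
opening: 0.119
grip_force: 30.0
```

It is on the floor, with a slight push from the wall. Release and retreat.

{"method": "arm_command", "body": {
  "targets": [
    [0.5,-0.3,0,0,0],
    [0.5,-0.3,0,0,0.16],
    [0.5,-0.3,0,0,0.22],
    [0.5,-0.3,0,0,0.32],
    [0.5,-0.3,0,0,0.32]
  ]
}}

```text
t: 26.35
eef_pos: [519.1, 190.3, 46.4]
tcp_rot: [3.141, 0.001, 0.241]
ft_force: [0.1, -1.1, 0.4]
opening: 0.304
grip_force: 0.0
```

{"method": "arm_command", "body": {
  "targets": [
    [0,0,0,0,0.32],
    [0,0,-15,0,0.32],
    [0,0,-50,0,0.32],
    [0,0,-90,0,0.32],
    [0,0,-130,0,0.32]
  ]
}}

```text
t: 26.85
eef_pos: [519.0, 190.4, 177.9]
tcp_rot: [3.141, 0.001, 0.241]
ft_force: [0.4, -0.3, -0.3]
opening: 0.324
grip_force: 0.0
```

{"method": "arm_command", "body": {
  "targets": [
    [0,50,0,0,0.32],
    [0,230,0,0,0.32],
    [0,230,0,0,0.32],
    [0,230,0,0,0.32],
    [0,230,0,0,0.32]
  ]
}}

```text
t: 27.35
eef_pos: [574.5, -36.1, 176.6]
tcp_rot: [3.141, -0.0, 0.239]
ft_force: [0.8, 1.6, 0.4]
opening: 0.32
grip_force: 0.0
```

Run:
```python
from h import *
s=cam("scene");t=cam("top")
b=(190,165,60,70);print([(onz(t,*c,84).round(1)[:2],a) for c,a in tops(t,b,175)])
b=(360,115,70,70);print([(onz(s,*c,84).round(1)[:2],a) for c,a in tops(s,b,175)])
b=(395,185,90,70);print([(onz(t,*c,84).round(1)[:2],a) for c,a in tops(t,b,175)])
cv2.imwrite("pics/z12.png",np.hstack([crop(t,180,155,90,90,4),crop(s,345,110,100,90,4)]))
cv2.imwrite("pics/z13.png",s["frame"][:,:,::-1])
to()
```

```text
[(array([590.8, 228.4]), np.int32(27)), (array([568.3, 267.5]), np.int32(23)), (array([567. , 189.5]), np.int32(25)), (array([544.3, 230.2]), np.int32(25)), (array([522.4, 269.6]), np.int32(26)), (array([519.6, 188.9]), np.int32(26)), (array([497.6, 231.9]), np.int32(26)), (array([472.7, 161.9]), np.int32(23))]
[(array([544.4, 231.4]), np.int32(9)), (array([521.2, 189.3]), np.int32(10)), (array([591.5, 228.7]), np.int32(12)), (array([568.9, 190.2]), np.int32(10))]
[(array([ 568.6, -315.6]), np.int32(32)), (array([ 565. , -336.8]), np.int32(21))]
t 27.45 at [574.8 -36.3 176.4] rot [ 3.141 -0.     0.237] open 0.32 grip 0.0 F [-0.2  0.4  0.4]
```

View pics/z12.png

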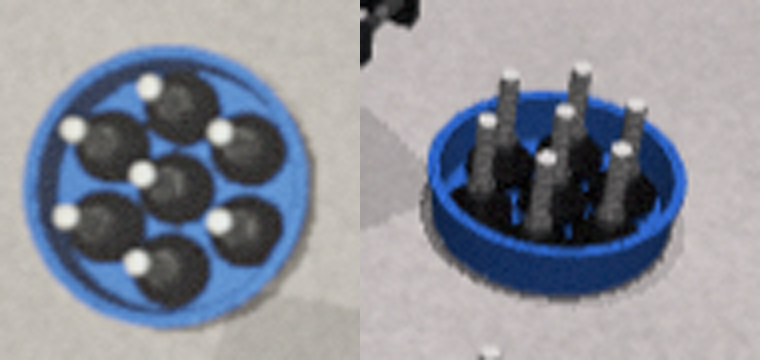

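View pics/z13.png

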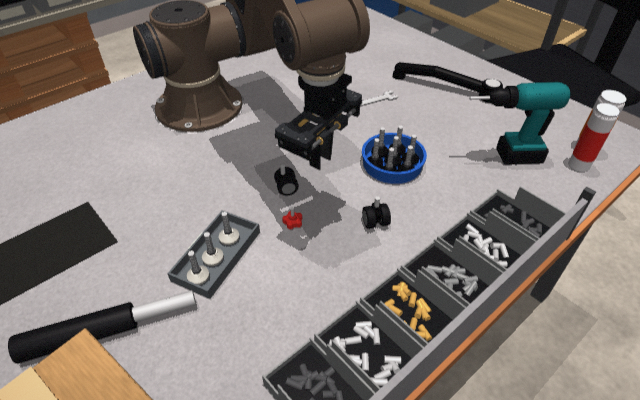

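The pictures show seven upright black glides in the tub, one in the middle and six round it. Three grey ones stand in the tray, and the arm is clear of everything.

```bash
python3 -c "
from cell import env
print(env.job_done())"
```

```text
the job is handed in; nothing more can be done
None
```

I handed the job in at about 27.5 s: the last pictures show seven black glides upright in the tub, one in the middle and six round it, the light-grey glide upright in the tray with the other two, and the arm clear; the hand-in call returned no verdict.

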